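# Draw a die insert with the quarter-turn puller

## Task

Take the paddle-handled puller out of the rack, screw it a quarter turn clockwise into the slotted insert while that insert is still home in the tilted die, and draw the insert straight out along its bore. Stand the insert upright on the rubber pad in the empty bay of the tray, letting go only once it rests there, and leave the puller screwed in. Leave the other rods, inserts, tray parts and everything else on the bench where they are.

Things in the scene. Friction and masses are not known exactly. Their poses are not given: they have to be found in the camera images.
- die_plate: Fixed steel plate, flat face tilted 30 deg from level towards the robot, 90 mm (x, up the slope) by 200 mm (y, level). Origin: face centre, 90 mm above the table; z points out of the face along the bores. Three square pockets, 46 mm wide, 40 mm deep, at y = -62, 0, 62 mm, each hold a 44 mm insert flush with the face; which is where varies.
- stand: Stand under the die plate, fixed, 200 mm wide (y). Origin on the table, 90 mm straight below the centre of the plate's face. It reaches 53 mm towards -x and 97 mm towards +x; the plate's high edge is 113 mm above the table.
- insert: The insert to draw: loose steel block 44 x 44 x 40 mm, about 0.45 kg, with a slot in its top face. Origin: centre of its underside; z points out through the slotted face. Starts home in one pocket, its axes along those of the die plate. The only slotted insert.
- slot (a point): Centre of the insert's slot at the top face (40 mm up its z); slot 30 mm along the insert's y, 12 mm along x. The puller goes in with its x along the insert's y (either way round); turned 90 deg clockwise (seen from the handle) its lugs lie along the insert's x, locked under sloping lips. Stops block a wrong-way turn and more than about 95 deg. Locked play: 1 mm axial, 6 deg in turn.
- puller: The puller: loose steel rod 128 mm long, 0.2 kg. Origin: centre of the lower tip; z up the rod. Foot: cross bar of lugs 26 (x) x 8 (y) x 7 mm high; 10 mm neck; flange 36 mm in diameter at z = 20 to 26 mm; 14 mm shank. Starts upright in a rack slot, hung by its flange, x along the row within 5 deg. Fully home, the flange is on the insert and the tip 20 mm above the insert's underside.
- paddle (a point): Grip point of the puller, 108 mm up from its tip, in the middle of its flat paddle handle, which is 40 mm (x) by 16 mm (y, pinch here) by 44 mm (z = 84 to 128 mm). Axes as the puller's.
- rack: Fixed aluminium rack 220 x 60 x 50 mm high. Origin: centre of its underside; its x runs along the row. Slots 30 x 12 mm (x by y), 25 mm deep, at x = -72, 0, +72 mm hold three rods. It can stand on either side of the die.
- tray: Fixed plastic tray 220 x 76 mm, floor 5 mm and walls 25 mm high over the table. Origin: centre of its underside; its x runs along the row of three bays, each 68 x 68 mm inside, centred at x = -72, 0, +72 mm. It can stand on either side of the die.
- pad: Thin black rubber pad 56 x 56 x 3 mm on the floor of the one empty tray bay, at its centre. Origin: centre of the pad's underside (pad top 8 mm above the table). x and y along the tray's. Fixed.
- blank_a: Bystander: plain solid insert 44 x 44 x 40 mm in another pocket, no slot. Origin: centre of underside.
- blank_b: Bystander: solid insert 44 x 44 x 40 mm with a round dark spot, 16 mm, no slot, in another pocket. Origin: centre of underside.
- ball_rod: Bystander: rod with a 30 mm ball handle, 120 mm tall from its tip, in another rack slot. Origin: lower tip.
- disc_rod: Bystander: rod with a flat round handle 40 mm in diameter, 98 mm tall from its tip, in another rack slot. Origin: lower tip.
- bush: Bystander: flanged brass bush 44 mm in diameter, 45 mm tall, standing in a tray bay. Origin: centre of underside.
- punch: Bystander: stepped steel punch 44 x 30 mm, 50 mm tall, standing in a tray bay. Origin: centre of underside.
- oil: Bystander: white bottle 54 mm in diameter, 165 mm tall, standing between the robot and the die. Origin: centre of underside.
- gauge: Bystander: dial gauge stand, base 50 x 50 mm, post 225 mm tall with an arm reaching 70 mm out along its x, 200 mm up, beyond the left (+y) end of the die. Origin: centre of underside.
- keys: Bystander: red block 50 x 50 mm with three upright hex keys, 113 mm tall, beyond the right (-y) end of the die. Origin: centre of underside.
- pinbox: Bystander: small open yellow box 50 x 50 x 35 mm, near the robot on the right. Origin: centre of underside.
- mallet: Bystander: hammer 0.2 m long and under 50 mm high lying near the robot on the left. Origin: on its underside.
Mind the look-alikes: they are no part of the job. Leave any green look-alike of the puller alone.

How it is judged:
By the outcome, as a careful person would: the job done as asked, in the order asked, and still so for the second after the job is handed in, with the robot touching nothing.
It also fails if it takes over 64 s, if anything falls off the work surface, if the arm or the gripper's body presses on something with over 40 N, if the wrist force passes 120 N, or if a joint passes its speed limit or range.

## Robot

A 6-joint arm with a two-finger parallel gripper is mounted at the origin on the work surface. World frame = base frame: x ahead of the robot, y to its left, z up, the work surface at z = 0. Lengths are in m, angles in rad, forces in N, time in s.
With the tool pointing down it reaches from about 0.275 to 0.775 m from the base axis. Payload 14.6 kg.
Tool frame: the origin (TCP) lies on the centre line of the jaws, within the pads' length; the fingertips stand 25 mm ahead of it and the grasp point (between the pads) lies 6 mm ahead of it; z points along the fingers, y is the line along which they close (so a half turn about z gives the same grasp; the last joint's range is limited). The gripper opens to 85 mm and grips with 20 to 120 N. Pads are 22 mm wide; open, the fingers measure 114 mm over their backs; the gripper's body (76 mm by 85 mm) begins 54 mm behind the grasp point. The pads swing forward as they close: fully open they stand 13 mm farther back than shut.
Start: joints at [1.051, 0.263, -0.048, 1.259, 0, 1.415], TCP at [0.187, 0.49, 0.256] pointing down, gripper open.
Joint ranges: [-2.65, 2.65], [-0.89, 1.7], [-1.18, 1.37], [-2.13, 2.11], [-1.35, 1.29], [-3.14, 3.14]. Speed limits (rad/s): [1.89, 1.89, 2.57, 2.79, 3.14, 3.14].

## Interface

Orientations are given as a unit quaternion [w, x, y, z].
In Python, from station import bot, vision gives the robot as it stands.
- The arm moves only by the tool carry_out, never from a script. Its argument "increments" is a list that holds one entry, the list of rows, each a list of 7 numbers: the shift along the tool's x, y, z in units of 50 mm (1.0 is 50 mm), then the turn, a rotation vector about the tool's x, y, z in units of 6 degrees (1.0 is 6 degrees), then the opening, from -1 (shut) to 1 (fully open). A call has exactly 5 rows; each row shifts and turns the commanded pose from where the row before left it, along the tool's axes as they then stand; what a row does not reach is not made up. A row lasts 1/10 s, in which the tool goes at most 50 mm and 8.59 degrees, less where a joint would pass 70% of its speed; a pose out of reach is approached as far as the arm can. A call is refused whole if a number of a shift passes 1 or a number of a turn 1, either way. A call with a gripper value outside its range is refused whole. The fingers move at their own pace and stop on an object; "newtons" is the grip in N (left out, the last holds). Time passes only in rows, so rows that do not move let the fingers close, or fill a call up. It gives the time, the measured TCP pose, the force, the opening and the grip force at its end, in the units of the state.
- bot.get_obs(): the state, without advancing time (a new reading comes with each control period).
- vision.read_camera(name): name is "scene" or "top" or "wrist"; returns a dict with "img" (384x512x3 uint8, red, green, blue), "fx", "fy", "cx", "cy" (pixels), "rvec" (rotation vector, rad) and "tvec" (3), from world to camera coordinates, as OpenCV has them; the wrist camera has in their place "hand_eye" (4x4, takes a point from camera to tool coordinates, whose origin is the TCP and whose axes are the flange's). Camera axes: x right, y down, z forward; pixel columns grow to the right and rows downward; lengths in m; the calibration is good to about 2 mm. A picture is of the moment at which its call begins: read the wrist's pose just before it. There is no depth.
- bot.finish_job(): hands the job in; it is judged then, once.
The state is a dict: "clock": time; "qpos": joint angles; "joint_velocities": joint speeds; "tau": joint torques, N m; "eef_pos": TCP position; "orientation": TCP orientation; "contact_force": force on the tool from outside, world axes, zero at the start; "moment": the same for the moment, N m; "grip_width": finger opening in m; "finger_force": force on a finger pad.
Only numpy, scipy, OpenCV 4.12 (cv2) and the standard library are available. Lean on these libraries where they do the work, as an engineer would, in place of code of your own. Each camera call takes 0.05 s, during which the arm holds its last target. There are 200 camera calls.

## Working session

There is one attempt and no reset: what is moved stays moved. The work goes in short steps, Python scripts to look and compute and a tool call to move; the robot and the scene stay as the last step left them, time stands still between calls to the robot, and variables do not carry over. Pictures are saved under pics/ and viewed, at most 10 in all, crops included, and the job is handed in when it is done.

Besides the shell and the picture viewer there is one more tool, called in YAML: its name, and indented under it one key for each argument. carry_out: Moves the arm, as the interface text tells. Its arguments: {"type":"object","properties":{"increments":{"type":"array"},"newtons":{"type":"number"}},"required":["increments"]}

```bash
mkdir -p pics; ls
python3 - <<'E'
from station import bot, vision
import cv2,numpy as np
o=bot.get_obs();print({k:np.round(v,4).tolist() for k,v in o.items()})
for n in ("scene","top"):
    c=vision.read_camera(n);print(n,[np.round(c[k],4).tolist() for k in("fx","fy","cx","cy","rvec","tvec")])
    cv2.imwrite(f"pics/{n}0.png",cv2.resize(c["img"][:,:,::-1],(800,600),interpolation=cv2.INTER_CUBIC))
    np.save(f"pics/{n}.npy",c["img"])
E
```

```text
pics
{'clock': 0.0, 'qpos': [1.0507, 0.2635, -0.0489, 1.2594, 0.0, 1.4155], 'joint_velocities': [-0.0009, 0.0017, -0.0014, 0.0016, 0.0006, -0.0008], 'tau': [-0.001, -63.7631, 38.4567, 0.0138, -0.0002, 0.0001], 'eef_pos': [0.1872, 0.4902, 0.2558], 'orientation': [-0.0002, 0.1814, 0.9834, -0.0005], 'contact_force': [-0.9085, 0.4175, -1.2362], 'moment': [-0.0447, 0.0434, -0.0192], 'finger_force': 0.0, 'grip_width': 0.0852}
scene [490.287, 490.287, 258.1172, 191.572, [2.3555, 1.0416, -0.3073], [-0.3861, -0.2855, 1.4622]]
top [376.422, 376.422, 260.541, 191.3996, [2.1566, -2.162, 0.0957], [0.0203, 0.5657, 0.9468]]
```

View pics/scene0.png

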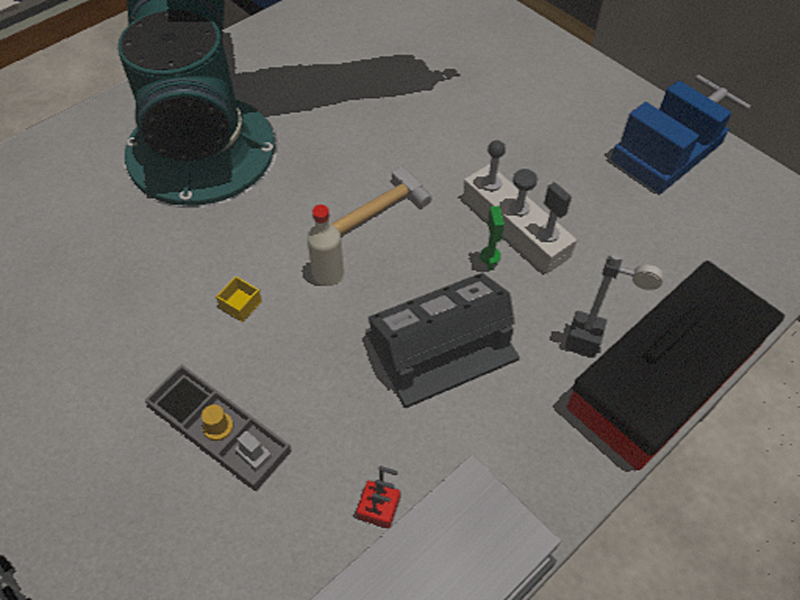

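View pics/top0.png

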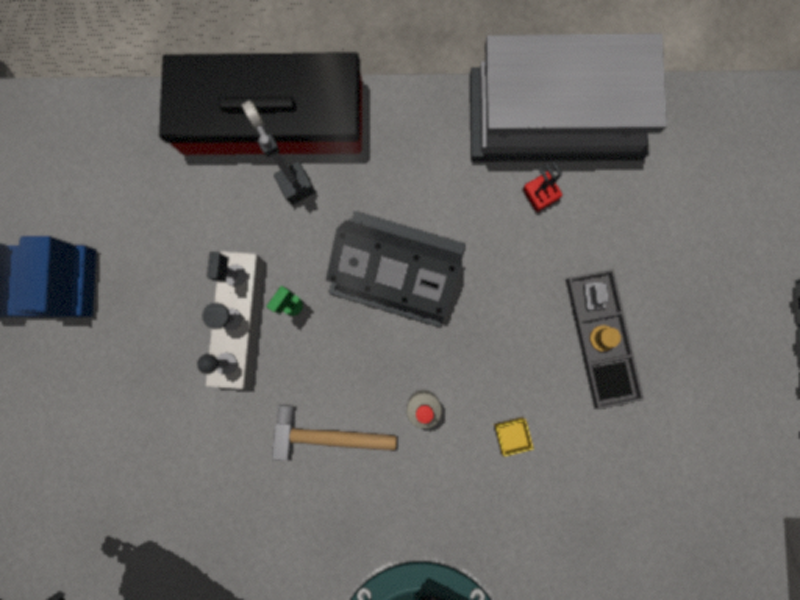

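The top view shows the rack on the left, with its rods at (218,265), (216,316) and (208,363). The die is at the centre: the dark-spot insert is at (354,262), the plain one at (392,273) and the slotted one at (430,284). The empty bay with the pad is at (613,380).

Candidates for the puller:
- Paddle rod in the far rack slot: scene (558,198), top (218,265).
- Disc rod: scene (525,180).
- Ball rod: scene (496,150).
- Green look-alike: scene (494,228).

I choose the grey paddle rod in the far rack slot and will check it in a close crop.

Run:
```python
import numpy as np,cv2
t=np.load("pics/top.npy")[:,:,::-1];s=np.load("pics/scene.npy")[:,:,::-1]
def crop(im,x,y,w,h,k):
    c=cv2.resize(im[y:y+h,x:x+w],None,fx=k,fy=k,interpolation=cv2.INTER_CUBIC)
    for i in range(0,w,10): cv2.line(c,(i*k,0),(i*k,6 if i%50 else 14),(0,255,255),1)
    for j in range(0,h,10): cv2.line(c,(0,j*k),(6 if j%50 else 14,j*k),(0,255,255),1)
    return c
# each 400x300
a=crop(t,120,150,80,110,3)      # rack top 
A=np.zeros((600,800,3),np.uint8)
def put(c,x,y): A[y:y+c.shape[0],x:x+c.shape[1]]=c
put(crop(t,200,130,100,80,4),0,0)      # die top
put(crop(s,290,85,80,90,5)[:,:400],400,0) # rack scene
put(crop(t,125,155,50,100,2),0,330)
put(crop(t,355,165,60,100,2),110,330)
put(crop(s,230,170,105,90,2),240,330)
put(crop(s,90,230,100,85,2),455,455)
cv2.imwrite("pics/comp.png",A)
```

```text
Traceback (most recent call last):
ValueError: could not broadcast input array from shape (170,200,3) into shape (145,200,3)
```

Run:
```python
import numpy as np,cv2
t=np.load("pics/top.npy")[:,:,::-1];s=np.load("pics/scene.npy")[:,:,::-1]
A=np.zeros((600,800,3),np.uint8)
def put(im,x,y,w,h,k,X,Y):
    c=cv2.resize(im[y:y+h,x:x+w],None,fx=k,fy=k,interpolation=cv2.INTER_CUBIC)
    for i in range(0,w,10): cv2.line(c,(i*k,0),(i*k,5),(0,255,255),1)
    for j in range(0,h,10): cv2.line(c,(0,j*k),(5,j*k),(0,255,255),1)
    A[Y:Y+c.shape[0],X:X+c.shape[1]]=c
put(t,200,130,100,80,4,0,0)
put(s,290,85,80,90,4,405,0)
put(t,128,158,42,92,3,0,322)
put(t,360,170,52,92,3,130,322)
put(s,230,170,105,90,3,290,322)
put(s,90,230,100,85,2,605,365)
cv2.imwrite("pics/comp.png",A)
```

```text
Traceback (most recent call last):
ValueError: could not broadcast input array from shape (170,200,3) into shape (170,195,3)
```

Run:
```python
import numpy as np,cv2
t=np.load("pics/top.npy")[:,:,::-1];s=np.load("pics/scene.npy")[:,:,::-1]
A=np.zeros((600,800,3),np.uint8)
def put(im,x,y,w,h,k,X,Y):
    c=cv2.resize(im[y:y+h,x:x+w],None,fx=k,fy=k,interpolation=cv2.INTER_CUBIC)
    for i in range(0,w,10): cv2.line(c,(i*k,0),(i*k,5),(0,255,255),1)
    for j in range(0,h,10): cv2.line(c,(0,j*k),(5,j*k),(0,255,255),1)
    c=c[:600-Y,:800-X]; A[Y:Y+c.shape[0],X:X+c.shape[1]]=c
put(t,200,130,100,80,4,0,0)
put(s,290,85,80,90,4,405,0)
put(t,128,158,42,92,3,0,322)
put(t,360,170,52,92,3,130,322)
put(s,230,170,105,90,3,290,322)
put(s,90,230,100,85,2,610,365)
cv2.imwrite("pics/comp.png",A)
```

```text
(no output)
```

View pics/comp.png

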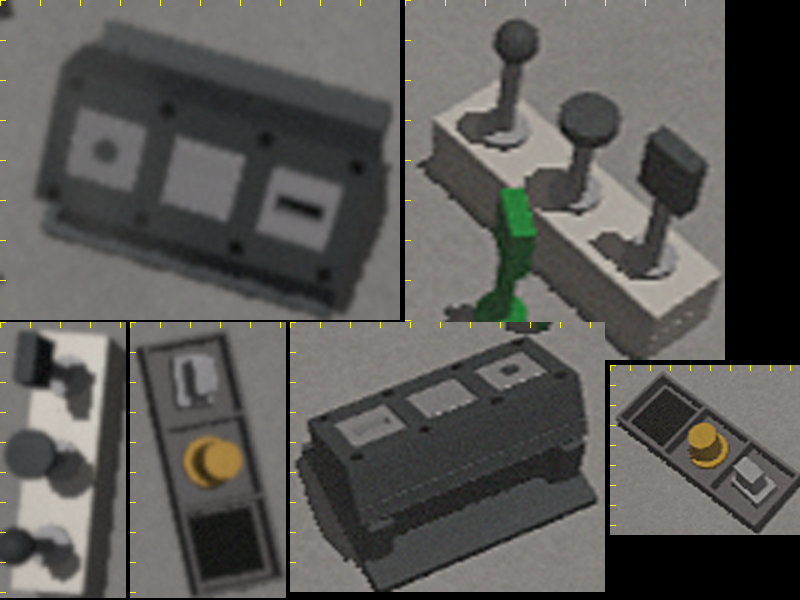

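The close crops confirm the choice. The grey paddle rod is in the far rack slot at crop (672,172). The slotted insert is in the -y pocket at crop (300,208), and the pad is in the tray bay nearest the robot. Next I fit the poses.

```bash
cat > h.py <<'E'
import numpy as np,cv2
from scipy.spatial.transform import Rotation as R
from scipy.optimize import least_squares
C={"scene":(490.287,258.1172,191.572,[2.3555,1.0416,-0.3073],[-0.3861,-0.2855,1.4622]),
   "top":(376.422,260.541,191.3996,[2.1566,-2.162,0.0957],[0.0203,0.5657,0.9468])}
def proj(P,n):
    f,cx,cy,r,t=C[n]; K=np.array([[f,0,cx],[0,f,cy],[0,0,1.]])
    return cv2.projectPoints(np.atleast_2d(P).astype(float),np.array(r),np.array(t),K,None)[0][:,0]
def dieR(yaw): # columns: x up slope, y level, z normal
    return R.from_euler('z',yaw)*R.from_euler('y',-np.pi/6)
def fitpose(loc,px,z,rot,x0):
    """loc/px dicts by camera; params x,y,yaw"""
    def f(p): return np.concatenate([(proj(rot(p[2]).apply(loc[n])+[p[0],p[1],z],n)-px[n]).ravel() for n in loc])
    s=least_squares(f,x0,loss='soft_l1',f_scale=1); return s.x,np.abs(f(s.x)).reshape(-1,2)
Rz=lambda y:R.from_euler('z',y)
E
python3 - <<'E'
from h import *
np.set_printoptions(precision=4,suppress=True)
a=np.array
# die
t=lambda l:a([200,130])+a(l)/4.
s=lambda l:a([230,170])+(a(l)-[290,322])/3.
h=.022
sq=lambda y:[[h,y+h,0],[h,y-h,0],[-h,y-h,0],[-h,y+h,0]]
loc={"top":a(sq(-.062)+sq(0)+sq(.062)),"scene":a([[0,-.062,0],[0,0,0],[0,.062,0]])}
px={"top":t([[272,166],[343,184],[328,250],[257,231],[178,136],[246,154],[233,221],[161,200],[82,107],[147,125],[135,191],[67,173]]),"scene":s([[370,426],[441,398],[511,370]])}
p,e=fitpose(loc,px,.09,dieR,[.5,0,0]);print("die",p,e.max(),e[-3:])
for n in loc:
    q,e=fitpose({n:loc[n]},{n:px[n]},.09,dieR,[.5,0,0]);print(n,q,e.max())
Rd=dieR(p[2]);print("slot top",Rd.apply([0,-.062,0])+[p[0],p[1],.09])
# rack: x along row toward far (+X world)
s=lambda l:a([290,85])+(a(l)-[405,0])/4.; t=lambda l:a([128,158])+(a(l)-[0,322])/3.
loc={"scene":a([[-.11,-.03,0],[-.11,.03,0],[.11,.03,0],[.11,-.03,0]]),"top":a([[.11,-.03,0],[-.11,-.03,0]])}
px={"scene":s([[433,122],[493,87],[719,273],[654,318]]),"top":t([[108,337],[83,590]])}
p,e=fitpose(loc,px,.05,Rz,[.5,.35,0]);print("rack",p,e)
print("slots",Rz(p[2]).apply([[.072,0,.138],[0,0,.1],[-.072,0,.1]])+[p[0],p[1],0])
print("paddle px top/scene*1.5625",proj(Rz(p[2]).apply([.072,0,.138])+[p[0],p[1],0],"top")*1.5625,proj(Rz(p[2]).apply([.072,0,.138])+[p[0],p[1],0],"scene")*1.5625)
# tray
t=lambda l:a([360,170])+(a(l)-[130,322])/3.
loc={"top":a([[.11,.038,0],[.11,-.038,0],[-.11,-.038,0],[-.11,.038,0]])};loc["scene"]=loc["top"][[3,2,1,0]][[1,0,3,2]][[1,0,3,2]]
px={"top":t([[138,350],[234,332],[283,577],[192,596]])}
# scene left/top/right/bottom = near-right? robot is up-left in scene
sc=a([[147,401],[182,367],[290,447],[257,488]])/1.5625
best=min((fitpose({"top":loc["top"],"scene":np.roll(loc["top"],k,0)[::d]},{"top":px["top"],"scene":sc},.025,Rz,[.5,-.3,0])+(k,d) for k in range(4) for d in(1,-1)),key=lambda r:r[1].sum())
p=best[0];print("tray",best)
print("pad",Rz(p[2]).apply([-.072,0,0])+[p[0],p[1],.005])
E
```

```text
die [ 0.6009  0.0418 -0.294 ] 1.052734126380301 [[0.5454 0.5415]
 [0.522  0.4312]
 [0.7905 0.5702]]
top [ 0.6008  0.0413 -0.2935] 0.8558413935242584
scene [ 0.6008  0.0439 -0.2964] 0.16957386748981662
slot top [ 0.5829 -0.0175  0.09  ]
rack [ 0.532   0.3041 -0.0668] [[0.6913 0.344 ]
 [0.3812 1.3422]
 [0.3776 0.3794]
 [0.2989 0.4316]
 [0.0459 0.6846]
 [0.3462 1.1617]]
slots [[0.6038 0.2993 0.138 ]
 [0.532  0.3041 0.1   ]
 [0.4602 0.3089 0.1   ]]
paddle px top/scene*1.5625 [[218.0375 266.719 ]] [[556.7524 199.8062]]
tray (array([ 0.5035, -0.307 ,  0.1822]), array([[0.8803, 2.9636],
       [2.4923, 2.3102],
       [0.1907, 0.0039],
       [1.2008, 0.842 ],
       [1.1612, 0.5474],
       [0.4739, 1.577 ],
       [0.291 , 0.5466],
       [2.0465, 0.744 ]]), 2, 1)
pad [ 0.4327 -0.32    0.005 ]
```

carry_out:
  increments:
    - [[-0.76, -0.05, 0.01, 0, 0, 0, 1], [-0.76, -0.05, 0.01, 0, 0, 0, 1], [-0.76, -0.05, 0.01, 0, 0, 0, 1], [-0.76, -0.05, 0.01, 0, 0, 0, 1], [-0.76, -0.05, 0.01, 0, 0, 0, 1]]
  newtons: 80

```text
clock: 0.6
eef_pos: [0.3615, 0.4101, 0.2535]
orientation: [-0.0, 0.181, 0.983, -0.0]
contact_force: [-0.6, -0.3, -0.3]
grip_width: 0.0856
finger_force: 0.0
```

carry_out:
  increments:
    - [[-0.76, -0.05, 0.01, 0, 0, 0, 1], [-0.76, -0.05, 0.01, 0, 0, 0, 1], [-0.76, -0.05, 0.01, 0, 0, 0, 1], [-0.76, -0.05, 0.01, 0, 0, 0, 1], [-0.76, -0.05, 0.01, 0, 0, 0, 1]]

```text
clock: 1.1
eef_pos: [0.5346, 0.3306, 0.2509]
orientation: [-0.0, 0.181, 0.983, -0.0]
contact_force: [0.2, 0.0, -1.1]
grip_width: 0.0856
finger_force: 0.0
```

carry_out:
  increments:
    - [[-0.76, -0.05, 0.01, 0, 0, 0, 1], [-0.76, -0.05, 0.01, 0, 0, 0, 1], [0, 0, 0, 0, 0, -0.95, 1], [0, 0, 0, 0, 0, -0.95, 1], [0, 0, 0, 0, 0, -0.95, 1]]

```text
clock: 1.6
eef_pos: [0.6028, 0.2994, 0.2496]
orientation: [-0.001, 0.031, 1.0, -0.0]
contact_force: [0.1, -0.2, 0.1]
grip_width: 0.0852
finger_force: 0.0
```

```bash
cat >> h.py <<'E'
def quat(q): return R.from_quat([q[1],q[2],q[3],q[0]])
def state():
    from station import bot
    o=bot.get_obs(); return np.array(o["eef_pos"]),quat(o["orientation"]),o
def show(p,r,o):
    a=r.as_matrix(); print("t",round(o["clock"],2),"p",np.round(p,4),"x",np.round(a[:,0],3),"y",np.round(a[:,1],3),"z",np.round(a[:,2],3),"q",np.round(o["qpos"],2),"F",np.round(o["contact_force"],1),"M",np.round(o["moment"],2),"w",round(o["grip_width"],4),"ff",np.round(o["finger_force"],1))
def wristshot(name):
    from station import vision
    p,r,o=state(); c=vision.read_camera("wrist"); show(p,r,o)
    np.savez(f"pics/{name}.npz",img=c["img"],p=p,q=r.as_quat(),he=c["hand_eye"],k=[c["fx"],c["fy"],c["cx"],c["cy"]])
    return c
def wproj(P,d):
    r=R.from_quat(d["q"]); T=np.linalg.inv(d["he"]); t=r.inv().apply(np.atleast_2d(P)-d["p"]); c=t@T[:3,:3].T+T[:3,3]
    k=d["k"]; return np.c_[k[0]*c[:,0]/c[:,2]+k[2],k[1]*c[:,1]/c[:,2]+k[3]]
def wray(px,d,z=None,plane=None):
    """pixel -> world point on plane (point,normal) or height z"""
    k=d["k"]; v=np.array([(px[0]-k[2])/k[0],(px[1]-k[3])/k[1],1]); r=R.from_quat(d["q"])
    v=r.apply(d["he"][:3,:3]@v); o=d["p"]+r.apply(d["he"][:3,3])
    if plane is None: plane=([0,0,z],[0,0,1])
    return o+v*np.dot(np.array(plane[0])-o,plane[1])/np.dot(v,plane[1])
def incr(p,r,P,Rt):
    """tool-axis shift (units of 50mm) and rotvec (units of 6deg) from pose to target"""
    print("shift",np.round(r.inv().apply(np.array(P)-p)/.05,3),"turn",np.round(np.degrees((r.inv()*Rt).as_rotvec())/6,3))
E
python3 - <<'E'
from h import *
c=wristshot("w1");print(np.round(c["hand_eye"],3).tolist(),c["fx"],c["cx"],c["cy"])
d=np.load("pics/w1.npz");im=c["img"][:,:,::-1].copy()
Rr=Rz(-.0668)
for x,y in((.02,.008),(.02,-.008),(-.02,-.008),(-.02,.008)):
    u=wproj(Rr.apply([x,y,0])+[.6038,.2993,.158],d)[0];cv2.circle(im,tuple(int(i) for i in u),2,(0,0,255),-1)
cv2.imwrite("pics/w1.png",cv2.resize(im,(800,600),interpolation=cv2.INTER_CUBIC))
E
```

```text
t 1.6 p [0.6028 0.2994 0.2496] x [-0.998  0.063  0.001] y [ 0.063  0.998 -0.   ] z [-0.001 -0.    -1.   ] q [0.34 0.53 0.37 1.41 0.   0.4 ] F [ 0.1 -0.2  0.1] M [-0.01  0.   -0.06] w 0.0852 ff 0.0
[[-0.002, -0.947, -0.321, 0.083], [1.0, -0.001, -0.002, 0.001], [0.001, -0.321, 0.947, -0.118], [0.0, 0.0, 0.0, 1.0]] 277.43514504102995 259.9464033122045 195.26883118141592
```

View pics/w1.png

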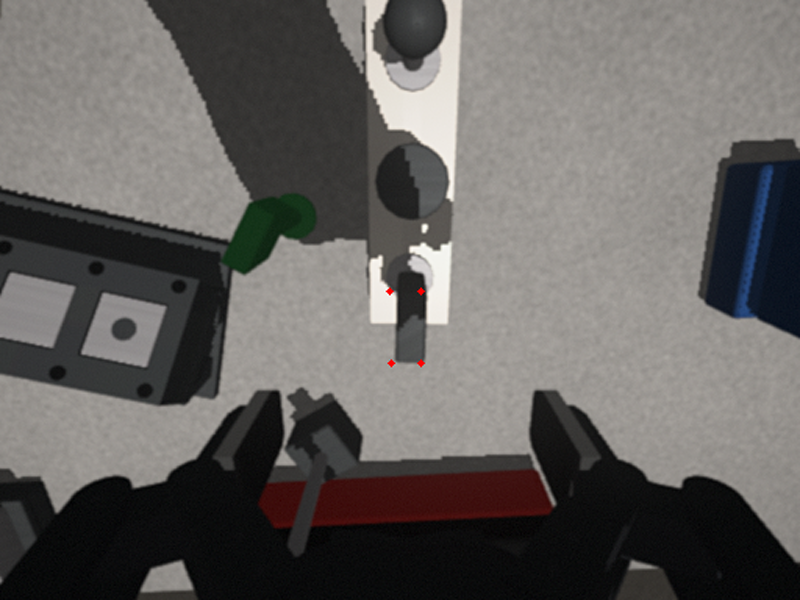

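The wrist view shows the grey paddle at (411,320), about 2 mm to +y of the prediction (red dots). The green look-alike at (270,230) and the gauge at (325,430) are clear of the fingers. I descend and grip.

carry_out:
  increments:
    - [[-0.02, 0.05, 0, 0, 0, 0, 0.2], [0, 0, 0.3, 0, 0, 0, 0.2], [0, 0, 0.4, 0, 0, 0, 0.2], [0, 0, 0.4, 0, 0, 0, 0.2], [0, 0, 0.4, 0, 0, 0, 0.2]]

```text
clock: 2.15
eef_pos: [0.6037, 0.3024, 0.1744]
orientation: [-0.0, 0.035, 0.999, -0.0]
contact_force: [0.8, 0.0, -0.4]
grip_width: 0.0513
finger_force: 0.0
```

carry_out:
  increments:
    - [[0, 0, 0.4, 0, 0, 0, 0.2], [0, 0, 0.21, 0, 0, 0, 0.2], [0, 0, 0, 0, 0, 0, -0.3], [0, 0, 0, 0, 0, 0, -0.6], [0, 0, 0, 0, 0, 0, -1]]

```text
clock: 2.65
eef_pos: [0.6042, 0.3024, 0.1459]
orientation: [0.001, 0.033, 0.999, 0.0]
contact_force: [0.2, 0.0, -0.5]
grip_width: 0.0152
finger_force: 77.8
```

carry_out:
  increments:
    - [[0, 0, 0, 0, 0, 0, -1], [0, 0, 0, 0, 0, 0, -1], [0, 0, 0, 0, 0, 0, -1], [0, 0, 0, 0, 0, 0, -1], [0, 0, 0, 0, 0, 0, -1]]

```text
clock: 3.15
eef_pos: [0.6042, 0.3023, 0.1458]
orientation: [0.001, 0.033, 0.999, 0.0]
contact_force: [0.3, 0.3, 5.6]
grip_width: 0.0151
finger_force: 78.8
```

```bash
python3 -c "
from h import *
show(*state())"
```

```text
t 3.15 p [0.6042 0.3023 0.1458] x [-0.998  0.066 -0.002] y [0.066 0.998 0.001] z [ 0.002  0.001 -1.   ] q [0.34 0.57 0.15 1.15 0.   0.41] F [0.3 0.3 5.6] M [ 0.12  0.03 -0.  ] w 0.0151 ff 78.8
```

carry_out:
  increments:
    - [[0, 0, -0.2, 0, 0, 0, -1], [0, 0, -0.3, 0, 0, 0, -1], [0, 0, -0.3, 0, 0, 0, -1], [0, 0, -0.4, 0, 0, 0, -1], [0, 0, -0.4, 0, 0, 0, -1]]

```text
clock: 3.65
eef_pos: [0.6035, 0.302, 0.226]
orientation: [-0.0, 0.033, 0.999, -0.0]
contact_force: [-0.4, -0.2, -1.7]
grip_width: 0.0149
finger_force: 78.0
```

carry_out:
  increments:
    - [[0, 0, -0.25, 0, 0, -0.98, -1], [0, 0, -0.25, 0, 0, -0.98, -1], [0, 0, -0.25, 0, 0, -0.98, -1], [0, 0, -0.25, 0, 0, -0.98, -1], [0, 0, -0.25, 0, 0, -0.98, -1]]

```text
clock: 4.15
eef_pos: [0.6035, 0.3021, 0.2884]
orientation: [-0.0, -0.224, 0.975, -0.0]
contact_force: [-0.4, 0.6, -2.1]
grip_width: 0.0155
finger_force: 78.1
```

carry_out:
  increments:
    - [[0, 0, -0.25, 0, 0, -0.98, -1], [0, 0, -0.25, 0, 0, -0.98, -1], [0, 0, -0.25, 0, 0, -0.98, -1], [0, 0, -0.25, 0, 0, -0.98, -1], [0, 0, -0.25, 0, 0, -0.98, -1]]

```text
clock: 4.65
eef_pos: [0.6034, 0.302, 0.3509]
orientation: [0.0, -0.464, 0.886, -0.0]
contact_force: [0.7, 0.5, -0.9]
grip_width: 0.0154
finger_force: 78.1
```

carry_out:
  increments:
    - [[0, 0, 0, 0, 0, -0.98, -1], [0, 0, 0, 0, 0, -0.98, -1], [0, 0, 0, 0, 0, -0.98, -1], [0.5, 0.01, 0, 0, 0, 0, -1], [0.5, 0.01, 0, 0, 0, 0, -1]]

```text
clock: 5.15
eef_pos: [0.5874, 0.2545, 0.3498]
orientation: [-0.0, -0.593, 0.805, 0.0]
contact_force: [0.4, -0.4, -1.6]
grip_width: 0.0153
finger_force: 78.3
```

carry_out:
  increments:
    - [[0.55, 0.01, 0, 0, 0, 0, -1], [0.55, 0.01, 0, 0, 0, 0, -1], [0.55, 0.01, 0, 0, 0, 0, -1], [0.55, 0.01, 0, 0, 0, 0, -1], [0.55, 0.01, 0, 0, 0, 0, -1]]

```text
clock: 5.65
eef_pos: [0.5437, 0.1232, 0.3504]
orientation: [0.0, -0.592, 0.806, -0.0]
contact_force: [0.9, -1.0, -1.1]
grip_width: 0.0154
finger_force: 78.3
```

```bash
python3 -c "
from h import *
s=state();show(*s)
D=dieR(-.294).as_matrix();Rt=R.from_matrix(np.c_[-D[:,1],-D[:,0],-D[:,2]])
incr(s[0],s[1],[.508,.005,.225],Rt)"
```

```text
t 5.65 p [0.5437 0.1232 0.3504] x [-0.298 -0.954  0.   ] y [-0.954  0.298 -0.   ] z [ 0. -0. -1.] q [ 0.08  0.32  0.28  1.54 -0.   -1.19] F [ 0.9 -1.  -1.1] M [-0.03 -0.   -0.  ] w 0.0154 ff 78.3
shift [ 2.47  -0.024  2.508] turn [ 4.998 -0.023 -0.084]
```

carry_out:
  increments:
    - [[0.49, 0, 0, 0, 0, 0, -1], [0.49, 0, 0, 0, 0, 0, -1], [0.49, 0, 0, 0, 0, 0, -1], [0.49, 0, 0, 0, 0, 0, -1], [0.49, 0, 0, 0, 0, 0, -1]]

```text
clock: 6.15
eef_pos: [0.5072, 0.0065, 0.3504]
orientation: [0.0, -0.592, 0.806, -0.0]
contact_force: [-0.1, -0.6, -1.3]
grip_width: 0.015
finger_force: 78.3
```

carry_out:
  increments:
    - [[0, 0, 0, 1, 0, -0.02, -1], [0, 0, 0, 1, 0, -0.02, -1], [0, 0, 0, 1, 0, -0.02, -1], [0, 0, 0, 1, 0, -0.02, -1], [0, 0, 0, 1, 0, 0, -1]]

```text
clock: 6.65
eef_pos: [0.5074, 0.0073, 0.3508]
orientation: [0.155, -0.575, 0.775, -0.21]
contact_force: [0.2, 0.7, -2.6]
grip_width: 0.015
finger_force: 78.9
```

carry_out:
  increments:
    - [[0, 0.25, 0.4, 0, 0, 0, -1], [0, 0.25, 0.4, 0, 0, 0, -1], [0, 0.25, 0.4, 0, 0, 0, -1], [0, 0.25, 0.4, 0, 0, 0, -1], [0, 0.25, 0.4, 0, 0, 0, -1]]

```text
clock: 7.15
eef_pos: [0.5035, 0.0084, 0.2316]
orientation: [0.154, -0.575, 0.776, -0.208]
contact_force: [-0.5, 0.9, -2.0]
grip_width: 0.0152
finger_force: 78.9
```

carry_out:
  increments:
    - [[0, 0, 0, 0, 0, 0, -1], [0, 0, 0, 0, 0, 0, -1], [0, 0, 0, 0, 0, 0, -1], [0, 0, 0, 0, 0, 0, -1], [0, 0, 0, 0, 0, 0, -1]]

```text
clock: 7.65
eef_pos: [0.5043, 0.0083, 0.2328]
orientation: [0.154, -0.575, 0.776, -0.209]
contact_force: [0.4, -0.7, -2.3]
grip_width: 0.0149
finger_force: 78.7
```

Run:
```python
from h import *
s=state();D=dieR(-.294).as_matrix();Rt=R.from_matrix(np.c_[-D[:,1],-D[:,0],-D[:,2]])
incr(s[0],s[1],[.508,.005,.225],Rt)
c=wristshot("w2");d=np.load("pics/w2.npz");im=c["img"][:,:,::-1].copy()
im=cv2.resize(im,(800,600),interpolation=cv2.INTER_CUBIC)
def dot(P,col):
    u=(wproj(P,d)[0]+.5)*1.5625-.5;cv2.circle(im,tuple(int(round(i)) for i in u),2,col,-1)
# predicted insert & slot corners
for y in(-.062,0,.062):
  for a,b in((1,1),(1,-1),(-1,-1),(-1,1)): dot(D@[.022*a,y+.022*b,0]+[.6009,.0418,.09],(0,0,255))
for a,b in((1,1),(1,-1),(-1,-1),(-1,1)):
    dot(D@[.006*a,-.062+.015*b,0]+[.6009,.0418,.09],(0,255,0))
    # foot bottom corners, tool frame: puller x=-tool x.., y
    dot(s[1].apply([.013*a,.004*b,.1158])+s[0],(255,255,0))
cv2.imwrite("pics/w2.png",im)
```

```text
shift [ 0.042 -0.001  0.181] turn [-0.011 -0.017 -0.   ]
t 7.65 p [0.5043 0.0083 0.2328] x [-0.291 -0.957  0.001] y [-0.828  0.251 -0.501] z [ 0.479 -0.147 -0.865] q [-0.09 -0.05 -0.64  0.47 -0.1  -1.4 ] F [ 0.4 -0.7 -2.3] M [0.19 0.57 0.02] w 0.0149 ff 78.7
```

View pics/w2.png

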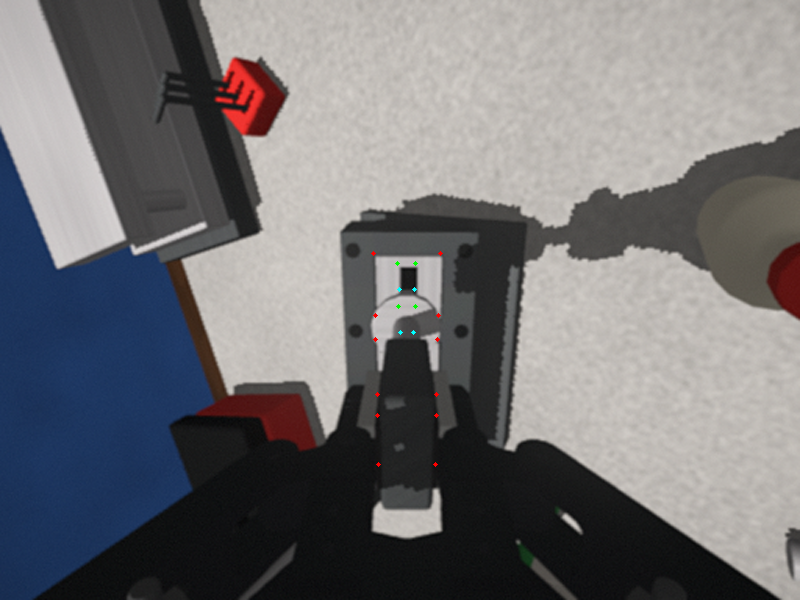

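The wrist view shows the slotted insert at (408,255–340) with the slot's upper end at (408,268). The fit is about 1.5 px off. I zoom in to compare the flange with its prediction.

Run:
```python
from h import *
d=np.load("pics/w2.npz");x0,y0,w,h,k=220,155,85,70,8
im=cv2.resize(d["img"][y0:y0+h,x0:x0+w,::-1],None,fx=k,fy=k,interpolation=cv2.INTER_CUBIC)
im=cv2.convertScaleAbs(im,alpha=1.3)
D=dieR(-.294).as_matrix();r=R.from_quat(d["q"])
def dot(P,col):
    u=(wproj(P,d)[0]-[x0,y0]+.5)*k; cv2.circle(im,tuple(int(round(i)) for i in u),2,col,-1)
for t in np.linspace(0,2*np.pi,36):
    dot(r.apply([.018*np.cos(t),.018*np.sin(t),.1158-.026])+d["p"],(255,0,255))
for a,b in((1,1),(1,-1),(-1,-1),(-1,1)):
    dot(D@[.006*a,-.062+.015*b,0]+[.6009,.0418,.09],(0,255,0))
    dot(D@[.022*a,-.062+.022*b,0]+[.6009,.0418,.09],(0,0,255))
    print((wproj(D@[.022*a,-.062+.022*b,0]+[.6009,.0418,.09],d)[0]-[x0,y0]+.5)*k)
cv2.imwrite("pics/w2z.png",im)
```

```text
[160.46062703 377.0009678 ]
[152.2457007  56.4633382]
[492.95655164  56.33054282]
[485.33032115 376.96735444]
```

View pics/w2z.png

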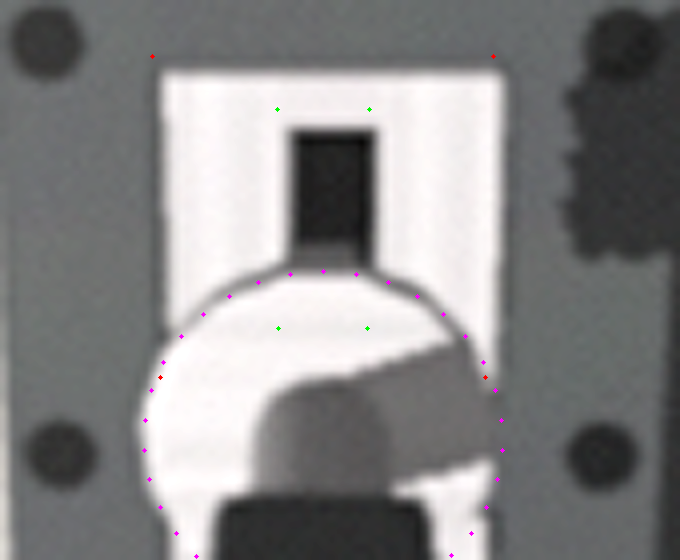

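The flange matches its prediction. The insert sits about 1.3 mm toward +tool y and 2.2 mm toward -tool x, so I correct for that and approach.

carry_out:
  increments:
    - [[0, 0.03, 0.1, 0, 0, 0, -1], [0, 0, 0.2, 0, 0, 0, -1], [0, 0, 0.2, 0, 0, 0, -1], [0, 0, 0.2, 0, 0, 0, -1], [0, 0, 0.1, 0, 0, 0, -1]]
  newtons: 100

```text
clock: 8.2
eef_pos: [0.5219, 0.0027, 0.195]
orientation: [0.153, -0.576, 0.776, -0.208]
contact_force: [0.5, -0.9, -2.7]
grip_width: 0.0147
finger_force: 97.9
```

carry_out:
  increments:
    - [[0, 0, 0, 0, 0, 0, -1], [0, 0, 0, 0, 0, 0, -1], [0, 0, 0, 0, 0, 0, -1], [0, 0, 0, 0, 0, 0, -1], [0, 0, 0, 0, 0, 0, -1]]

```text
clock: 8.7
eef_pos: [0.5218, 0.0029, 0.1968]
orientation: [0.154, -0.575, 0.776, -0.209]
contact_force: [0.2, -0.0, -2.7]
grip_width: 0.0146
finger_force: 97.9
```

Run:
```python
from h import *
s=state();D=dieR(-.294).as_matrix();Rt=R.from_matrix(np.c_[-D[:,1],-D[:,0],-D[:,2]])
c=D@[-.0013,-.062+.0022,0]+[.6009,.0418,.09]
incr(s[0],s[1],c+D[:,2]*.0958,Rt)
c=wristshot("w3");d=np.load("pics/w3.npz");x0,y0,w,h,k=220,155,85,70,8
im=cv2.resize(d["img"][y0:y0+h,x0:x0+w,::-1],None,fx=k,fy=k,interpolation=cv2.INTER_CUBIC)
cv2.imwrite("pics/w3z.png",cv2.convertScaleAbs(im,alpha=1.3))
```

```text
shift [-0.008 -0.021  0.578] turn [-0.005 -0.017  0.001]
t 8.7 p [0.5218 0.0029 0.1968] x [-0.291 -0.957  0.002] y [-0.829  0.251 -0.5  ] z [ 0.478 -0.147 -0.866] q [-0.1   0.01 -0.68  0.36 -0.1  -1.4 ] F [ 0.2 -0.  -2.7] M [0.22 0.67 0.03] w 0.0146 ff 97.9
```

View pics/w3z.png

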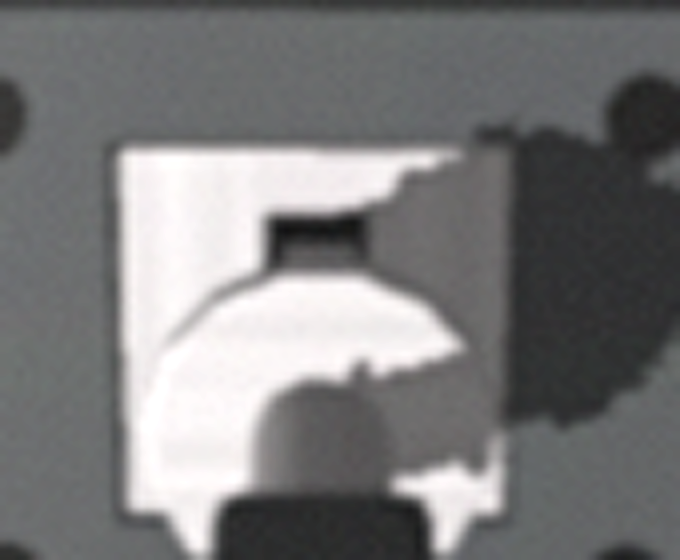

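Run:
```python
from h import *
d=np.load("pics/w3.npz");r=R.from_quat(d["q"]);D=dieR(-.294).as_matrix()
c=D@[-.0013,-.062+.0022,0]+[.6009,.0418,.09]
for nm,u in dict(TL=(115,148),TR=(513,148),BR=(505,515),BL=(126,515),slotL=(268,215),slotR=(368,215)).items():
    P=wray((220+u[0]/8-.5,155+u[1]/8-.5),d,plane=(c,D[:,2]));print(nm,np.round(r.inv().apply(P-d["p"])*1000,1))
for nm,u in dict(fl=(145,430),fr=(498,430),ft=(320,271)).items():
    n=-r.as_matrix()[:,2];P=wray((220+u[0]/8-.5,155+u[1]/8-.5),d,plane=(d["p"]-n*(.1158-.026),n));print(nm,np.round(r.inv().apply(P-d["p"])*1000,1))
```

```text
TL [ 21.6 -23.4 124.8]
TR [ 21.6  21.3 124.7]
BR [-23.1  21.5 124.7]
BL [-23.1 -23.4 124.7]
slotL [ 13.8  -6.3 124.7]
slotR [ 13.8   5.1 124.7]
fl [  1.3 -17.8  89.8]
fr [ 1.3 17.5 89.8]
ft [18.  -0.3 89.8]
```

carry_out:
  increments:
    - [[-0.018, -0.014, 0, 0, 0, 0, -1], [0, 0, 0.08, 0, 0, 0, -1], [0, 0, 0.08, 0, 0, 0, -1], [0, 0, 0.08, 0, 0, 0, -1], [0, 0, 0.08, 0, 0, 0, -1]]

```text
clock: 9.25
eef_pos: [0.5304, 0.0011, 0.1825]
orientation: [0.153, -0.575, 0.776, -0.208]
contact_force: [0.3, 0.5, -1.9]
grip_width: 0.0144
finger_force: 97.9
```

Run:
```python
from h import *
s=state();D=dieR(-.294).as_matrix();Rt=R.from_matrix(np.c_[-D[:,1],-D[:,0],-D[:,2]])
c=D@[-.0006,-.062+.0031,0]+[.6009,.0418,.09];show(*s)
incr(s[0],s[1],c+D[:,2]*.0958,Rt);print("Ftool",s[1].inv().apply(s[2]["contact_force"]))
```

```text
t 9.25 p [0.5304 0.0011 0.1825] x [-0.291 -0.957  0.002] y [-0.829  0.251 -0.5  ] z [ 0.478 -0.147 -0.866] q [-0.1   0.04 -0.7   0.32 -0.1  -1.41] F [ 0.3  0.5 -1.9] M [ 0.19  0.64 -0.02] w 0.0144 ff 97.9
shift [-0.01  -0.028  0.244] turn [ 0.003 -0.019  0.001]
Ftool [-0.58713051  0.81539038  1.71572349]
```

carry_out:
  increments:
    - [[0, 0, 0.05, 0, 0, 0, -1], [0, 0, 0.05, 0, 0, 0, -1], [0, 0, 0.05, 0, 0, 0, -1], [0, 0, 0, 0, 0, 0, -1], [0, 0, 0, 0, 0, 0, -1]]

```text
clock: 9.75
eef_pos: [0.5338, 0.0001, 0.1765]
orientation: [0.153, -0.575, 0.776, -0.208]
contact_force: [-0.6, -0.3, -2.6]
grip_width: 0.0149
finger_force: 97.9
```

carry_out:
  increments:
    - [[0, 0, 0.03, 0, 0, 0, -1], [0, 0, 0.03, 0, 0, 0, -1], [0, 0, 0, 0, 0, 0, -1], [0, 0, 0, 0, 0, 0, -1], [0, 0, 0, 0, 0, 0, -1]]

```text
clock: 10.25
eef_pos: [0.5353, -0.0004, 0.174]
orientation: [0.153, -0.575, 0.776, -0.208]
contact_force: [-0.1, 0.5, -2.8]
grip_width: 0.015
finger_force: 97.9
```

```bash
cat > st.py <<'E'
from h import *
s=state();D=dieR(-.294).as_matrix();Rt=R.from_matrix(np.c_[-D[:,1],-D[:,0],-D[:,2]])
c=D@[-.0006,-.062+.0031,0]+[.6009,.0418,.09];show(*s)
incr(s[0],s[1],c+D[:,2]*.0958,Rt);print("Ftool",s[1].inv().apply(s[2]["contact_force"]),"Mtool",s[1].inv().apply(s[2]["moment"]))
E
python3 st.py
```

```text
t 10.25 p [ 5.353e-01 -4.000e-04  1.740e-01] x [-0.291 -0.957  0.002] y [-0.829  0.251 -0.5  ] z [ 0.478 -0.147 -0.866] q [-0.11  0.06 -0.71  0.29 -0.1  -1.41] F [-0.1  0.5 -2.8] M [ 0.13  0.64 -0.03] w 0.015 ff 97.9
shift [-0.009 -0.024  0.044] turn [-0.    -0.019  0.001]
Ftool [-0.41071564  1.57018361  2.27823512] Mtool [-0.65139205  0.06868769 -0.00958506]
```

carry_out:
  increments:
    - [[0, 0, 0.02, 0, 0, 0, -1], [0, 0, 0.02, 0, 0, 0, -1], [0, 0, 0, 0, 0, 0, -1], [0, 0, 0, 0, 0, 0, -1], [0, 0, 0, 0, 0, 0, -1]]

```text
clock: 10.75
eef_pos: [0.5362, -0.0006, 0.1728]
orientation: [0.154, -0.575, 0.776, -0.209]
contact_force: [-10.4, 2.6, 11.3]
grip_width: 0.0151
finger_force: 100.6
```

carry_out:
  increments:
    - [[0, 0, 0.02, 0, 0, 0, -1], [0, 0, 0, 0, 0, 0, -1], [0, 0, 0, 0, 0, 0, -1], [0, 0, 0, 0, 0, 0, -1], [0, 0, 0, 0, 0, 0, -1]]

```text
clock: 11.25
eef_pos: [0.5364, -0.0005, 0.1728]
orientation: [0.154, -0.575, 0.776, -0.209]
contact_force: [-27.2, 5.7, 33.8]
grip_width: 0.0149
finger_force: 104.7
```

```bash
python3 st.py
```

```text
t 11.25 p [ 5.364e-01 -5.000e-04  1.728e-01] x [-0.29  -0.957  0.002] y [-0.828  0.25  -0.502] z [ 0.48  -0.147 -0.865] q [-0.11  0.06 -0.71  0.28 -0.1  -1.41] F [-27.2   5.7  33.8] M [ 0.3   2.53 -0.25] w 0.0149 ff 104.7
shift [-0.006 -0.017  0.013] turn [-0.017 -0.015  0.003]
Ftool [  2.48736104   7.02934567 -43.11813007] Mtool [-2.50488848  0.50672539 -0.00960583]
```

Contact came about 0.6 mm from the predicted home position, so the flange is on the insert. I ease off the load and turn clockwise, which is positive about tool z.

carry_out:
  increments:
    - [[0, 0, -0.02, 0, 0, 0, -1], [0, 0, 0, 0, 0, 0.5, -1], [0, 0, 0, 0, 0, 0.5, -1], [0, 0, 0, 0, 0, 0.5, -1], [0, 0, 0, 0, 0, 0.5, -1]]

```text
clock: 11.75
eef_pos: [0.5364, -0.0007, 0.1729]
orientation: [0.175, -0.49, 0.832, -0.192]
contact_force: [-8.1, 1.0, 11.5]
grip_width: 0.0148
finger_force: 100.5
```

```bash
python3 st.py
```

```text
t 11.75 p [ 0.5364 -0.0007  0.1729] x [-0.458 -0.883 -0.103] y [-0.749  0.446 -0.49 ] z [ 0.479 -0.147 -0.865] q [-0.11  0.06 -0.71  0.29 -0.1  -1.2 ] F [-8.1  1.  11.5] M [-0.06  1.1  -0.07] w 0.0148 ff 100.5
shift [-0.013 -0.012  0.015] turn [-0.015 -0.019 -2.018]
Ftool [  1.61924632   0.91204591 -13.99977335] Mtool [-0.93484872  0.56650202 -0.12536172]
```

Turned 12° freely. I continue.

carry_out:
  increments:
    - [[0, 0, 0, 0, 0, 0.8, -1], [0, 0, 0, 0, 0, 0.8, -1], [0, 0, 0, 0, 0, 0.8, -1], [0, 0, 0, 0, 0, 0.8, -1], [0, 0, 0, 0, 0, 0.8, -1]]

```text
clock: 12.25
eef_pos: [0.5365, -0.0007, 0.173]
orientation: [0.211, -0.306, 0.916, -0.151]
contact_force: [-7.8, 1.6, 11.0]
grip_width: 0.0148
finger_force: 100.4
```

carry_out:
  increments:
    - [[0, 0, 0, 0, 0, 0.8, -1], [0, 0, 0, 0, 0, 0.8, -1], [0, 0, 0, 0, 0, 0.8, -1], [0, 0, 0, 0, 0, 0.8, -1], [0, 0, 0, 0, 0, 0.8, -1]]

```text
clock: 12.75
eef_pos: [0.5365, -0.0007, 0.173]
orientation: [0.238, -0.109, 0.96, -0.104]
contact_force: [-7.7, 1.0, 10.4]
grip_width: 0.0149
finger_force: 100.4
```

```bash
python3 st.py
```

```text
t 12.75 p [ 0.5365 -0.0007  0.173 ] x [-0.863 -0.258 -0.434] y [-0.16   0.955 -0.251] z [ 0.479 -0.147 -0.865] q [-0.11  0.06 -0.71  0.29 -0.1  -0.36] F [-7.7  1.  10.4] M [0.16 0.93 0.02] w 0.0149 ff 100.4
shift [-0.015  0.001  0.015] turn [-2.2000e-02 -9.0000e-03 -1.0032e+01]
Ftool [  1.89657647  -0.39032387 -12.84500447] Mtool [-0.38192063  0.86063724 -0.07572208]
```

carry_out:
  increments:
    - [[0, 0, 0, 0, 0, 0.8, -1], [0, 0, 0, 0, 0, 0.8, -1], [0, 0, 0, 0, 0, 0.8, -1], [0, 0, 0, 0, 0, 0.8, -1], [0, 0, 0, 0, 0, 0.8, -1]]

```text
clock: 13.25
eef_pos: [0.5365, -0.0006, 0.173]
orientation: [0.254, 0.093, 0.961, -0.052]
contact_force: [-8.2, 2.6, 10.8]
grip_width: 0.0149
finger_force: 100.3
```

carry_out:
  increments:
    - [[0, 0, 0, 0, 0, 0.5, -1], [0, 0, 0, 0, 0, 0.5, -1], [0, 0, 0, 0, 0, 0, -1], [0, 0, 0, 0, 0, 0, -1], [0, 0, 0, 0, 0, 0, -1]]

```text
clock: 13.75
eef_pos: [0.5366, -0.0006, 0.173]
orientation: [0.257, 0.142, 0.955, -0.039]
contact_force: [-7.2, 2.1, 10.9]
grip_width: 0.0149
finger_force: 100.4
```

```bash
python3 st.py
```

```text
t 13.75 p [ 0.5366 -0.0006  0.173 ] x [-0.828  0.251 -0.501] y [ 0.291  0.957 -0.001] z [ 0.479 -0.147 -0.865] q [-0.11  0.06 -0.71  0.29 -0.1   0.16] F [-7.2  2.1 10.9] M [ 0.32  0.8  -0.05] w 0.0149 ff 100.4
shift [-0.012  0.006  0.015] turn [-2.2e-02 -1.0e-03 -1.5e+01]
Ftool [  1.03191581  -0.06373647 -13.19405152] Mtool [-0.03623803  0.86084956  0.07891064]
```

carry_out:
  increments:
    - [[0, 0, -0.03, 0, 0, 0, -1], [0, 0, -0.03, 0, 0, 0, -1], [0, 0, -0.05, 0, 0, 0, -1], [0, 0, -0.05, 0, 0, 0, -1], [0, 0, 0, 0, 0, 0, -1]]

```text
clock: 14.25
eef_pos: [0.5322, 0.0005, 0.1792]
orientation: [0.256, 0.142, 0.955, -0.039]
contact_force: [2.1, -0.7, -6.6]
grip_width: 0.0149
finger_force: 97.6
```

```bash
python3 st.py
```

```text
t 14.25 p [5.322e-01 5.000e-04 1.792e-01] x [-0.829  0.251 -0.5  ] y [ 0.291  0.957 -0.002] z [ 0.478 -0.147 -0.866] q [-0.1   0.05 -0.7   0.31 -0.1   0.16] F [ 2.1 -0.7 -6.6] M [ 0.2   0.7  -0.03] w 0.0149 ff 97.6
shift [-0.027  0.01   0.168] turn [-1.4000e-02 -1.6000e-02 -1.4999e+01]
Ftool [ 1.38186996 -0.00707374  6.81513746] Mtool [0.0202638  0.73158424 0.01773833]
```

carry_out:
  increments:
    - [[0, 0, -0.1, 0, 0, 0, -1], [0, 0, -0.15, 0, 0, 0, -1], [0, 0, -0.2, 0, 0, 0, -1], [0, 0, -0.2, 0, 0, 0, -1], [0, 0, -0.2, 0, 0, 0, -1]]

```text
clock: 14.75
eef_pos: [0.5112, 0.007, 0.2166]
orientation: [0.256, 0.142, 0.956, -0.039]
contact_force: [-0.9, -0.6, -7.4]
grip_width: 0.0152
finger_force: 97.7
```

carry_out:
  increments:
    - [[0, 0, -0.2, 0, 0, 0, -1], [0, 0, -0.2, 0, 0, 0, -1], [0, 0, -0.2, 0, 0, 0, -1], [0, 0, -0.2, 0, 0, 0, -1], [0, 0, -0.2, 0, 0, 0, -1]]

```text
clock: 15.25
eef_pos: [0.4878, 0.0142, 0.2599]
orientation: [0.256, 0.142, 0.955, -0.039]
contact_force: [0.5, -0.2, -6.4]
grip_width: 0.0156
finger_force: 97.8
```

Run:
```python
from h import *
from station import vision
s=state();show(*s);c=vision.read_camera("scene");cv2.imwrite("pics/s1.png",cv2.resize(c["img"][:,:,::-1],(800,600)))
```

```text
t 15.25 p [0.4878 0.0142 0.2599] x [-0.829  0.251 -0.5  ] y [ 0.291  0.957 -0.002] z [ 0.478 -0.147 -0.866] q [-0.08 -0.1  -0.6   0.56 -0.11  0.19] F [ 0.5 -0.2 -6.4] M [ 0.36  1.21 -0.01] w 0.0156 ff 97.8
```

View pics/s1.png

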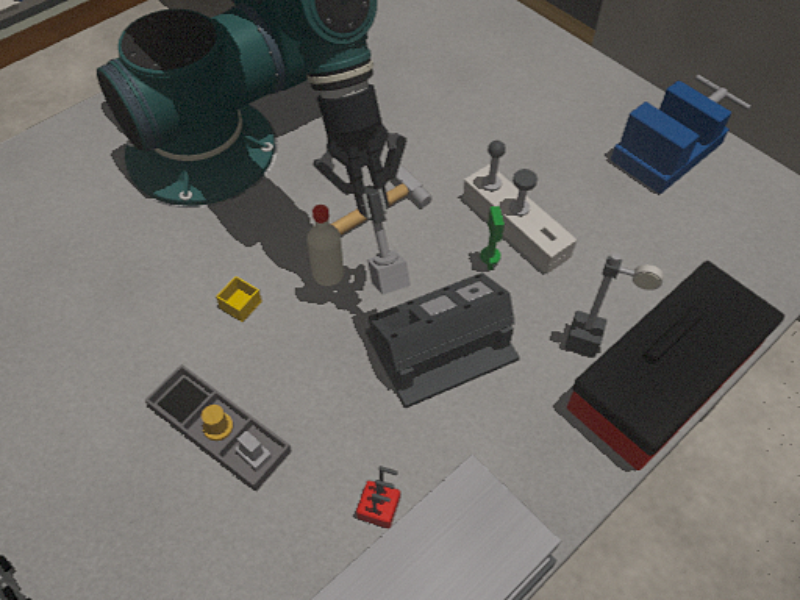

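The insert is out and locked on the puller, at (388,272) in the scene view. The rack and the other parts are undisturbed. Next I raise, level, yaw to the tray and carry it over.

carry_out:
  increments:
    - [[-0.2, 0, -0.35, 0, 0, 0, -1], [-0.2, 0, -0.35, 0, 0, 0, -1], [-0.2, 0, -0.35, 0, 0, 0, -1], [-0.2, 0, -0.35, 0, 0, 0, -1], [-0.2, 0, -0.35, 0, 0, 0, -1]]

```text
clock: 15.8
eef_pos: [0.4876, 0.0144, 0.3609]
orientation: [0.256, 0.142, 0.956, -0.039]
contact_force: [1.0, -0.8, -6.0]
grip_width: 0.0152
finger_force: 98.3
```

carry_out:
  increments:
    - [[0, 0, 0, 0, 0.6, 0, -1], [0, 0, 0, 0, 0.8, 0, -1], [0, 0, 0, 0, 0.8, 0, -1], [0, 0, 0, 0, 0.8, 0, -1], [0, 0, 0, 0, 0.8, 0, -1]]

```text
clock: 16.3
eef_pos: [0.4881, 0.0143, 0.3605]
orientation: [0.061, 0.147, 0.987, -0.01]
contact_force: [0.0, -0.9, -7.1]
grip_width: 0.0152
finger_force: 98.3
```

carry_out:
  increments:
    - [[0, 0, 0, 0, 0.8, 0, -1], [0, 0, 0, 0, 0.4, -0.3, -1], [0, 0, 0, 0, 0, -0.7, -1], [0, 0, 0, 0, 0, -0.7, -1], [0, 0, 0, 0, 0, -0.7, -1]]

```text
clock: 16.8
eef_pos: [0.4885, 0.0142, 0.3601]
orientation: [0.0, 0.02, 1.0, -0.001]
contact_force: [-0.3, 0.2, -6.9]
grip_width: 0.0147
finger_force: 98.3
```

carry_out:
  increments:
    - [[0, 0, 0, 0, 0, -0.7, -1], [0, 0, 0, 0, 0, -0.7, -1], [0, 0, 0, 0, 0, -0.7, -1], [0.1, -0.2, 0, 0, 0, 0, -1], [0.1, -0.4, 0, 0, 0, 0, -1]]

```text
clock: 17.3
eef_pos: [0.4833, -0.017, 0.3603]
orientation: [-0.0, -0.088, 0.996, -0.001]
contact_force: [-0.0, -0.7, -6.4]
grip_width: 0.0148
finger_force: 98.4
```

```bash
cat > pad.py <<'E'
from h import *
import sys
P=[float(v) for v in sys.argv[1:4]];yaw=float(sys.argv[4])
s=state();show(*s);c,q=np.cos(yaw),np.sin(yaw)
incr(s[0],s[1],P,R.from_matrix(np.array([[-c,-q,0],[-q,c,0],[0,0,-1]])))
E
python3 pad.py .4327 -.32 .36 .1822
```

```text
t 17.3 p [ 0.4833 -0.017   0.3603] x [-0.984 -0.175  0.   ] y [-0.175  0.984 -0.002] z [ 0.    -0.002 -1.   ] q [-0.2   0.18  0.12  1.51 -0.   -0.38] F [-0.  -0.7 -6.4] M [-0.01 -0.05  0.02] w 0.0148 ff 98.4
shift [ 2.059 -5.789  0.021] turn [-0.024 -0.002 -0.056]
```

carry_out:
  increments:
    - [[0.2, -0.6, 0, 0, 0, 0, -1], [0.2, -0.6, 0, 0, 0, 0, -1], [0.2, -0.6, 0, 0, 0, 0, -1], [0.2, -0.6, 0, 0, 0, 0, -1], [0.2, -0.6, 0, 0, 0, 0, -1]]

```text
clock: 17.8
eef_pos: [0.4599, -0.1753, 0.3607]
orientation: [-0.0, -0.087, 0.996, -0.002]
contact_force: [1.3, -0.9, -6.6]
grip_width: 0.0147
finger_force: 98.4
```

carry_out:
  increments:
    - [[0.2, -0.6, 0, 0, 0, -0.05, -1], [0.2, -0.6, 0, 0, 0, 0, -1], [0.2, -0.6, 0, 0, 0, 0, -1], [0.2, -0.6, 0, 0, 0, 0, -1], [0.25, -0.4, 0, 0, 0, 0, -1]]

```text
clock: 18.3
eef_pos: [0.4334, -0.3231, 0.3606]
orientation: [-0.0, -0.089, 0.996, -0.002]
contact_force: [-0.5, -0.7, -7.3]
grip_width: 0.015
finger_force: 98.5
```

carry_out:
  increments:
    - [[0, 0, 0.2, 0, 0, 0, -1], [0, 0, 0.4, 0, 0, 0, -1], [0, 0, 0.4, 0, 0, 0, -1], [0, 0, 0.4, 0, 0, 0, -1], [0, 0, 0.3, 0, 0, 0, -1]]

```text
clock: 18.8
eef_pos: [0.4334, -0.3205, 0.2746]
orientation: [-0.001, -0.09, 0.996, -0.001]
contact_force: [-0.0, 0.2, -7.5]
grip_width: 0.0148
finger_force: 98.3
```

carry_out:
  increments:
    - [[0, 0, 0, 0, 0, 0, -1], [0, 0, 0, 0, 0, 0, -1], [0, 0, 0, 0, 0, 0, -1], [0, 0, 0, 0, 0, 0, -1], [0, 0, 0, 0, 0, 0, -1]]

```text
clock: 19.3
eef_pos: [0.4339, -0.3208, 0.2763]
orientation: [-0.0, -0.091, 0.996, -0.001]
contact_force: [0.1, 1.2, -7.1]
grip_width: 0.0148
finger_force: 98.4
```

```bash
python3 pad.py .4327 -.32 .142 .1822
python3 - <<'E'
from h import *
c=wristshot("w4");d=np.load("pics/w4.npz")
im=cv2.resize(c["img"][:,:,::-1],(800,600),interpolation=cv2.INTER_CUBIC)
im=cv2.convertScaleAbs(im,alpha=1.3)
def dot(P,col):
    u=(wproj(P,d)[0]+.5)*1.5625-.5;cv2.circle(im,tuple(int(round(i)) for i in u),2,col,-1)
for a,b in((1,1),(1,-1),(-1,-1),(-1,1)):
    dot(Rz(.1822).apply([.028*a-.072,.028*b,.008])+[.5035,-.307,0],(0,255,0))
    dot(Rz(.1822).apply([.11*a,.038*b,.025])+[.5035,-.307,0],(0,0,255))
cv2.imwrite("pics/w4.png",im)
E
```

```text
t 19.3 p [ 0.4339 -0.3208  0.2763] x [-0.984 -0.18   0.001] y [-0.18   0.984 -0.003] z [-0.    -0.003 -1.   ] q [-0.79  0.28  0.03  1.32 -0.   -0.97] F [ 0.1  1.2 -7.1] M [0.02 0.01 0.01] w 0.0148 ff 98.4
shift [0.019 0.028 2.686] turn [-0.027 -0.006 -0.007]
t 19.3 p [ 0.4339 -0.3208  0.2763] x [-0.984 -0.18   0.001] y [-0.18   0.984 -0.003] z [-0.    -0.003 -1.   ] q [-0.79  0.28  0.03  1.32 -0.   -0.97] F [ 0.1  1.2 -7.1] M [0.02 0.01 0.01] w 0.0148 ff 98.4
```

View pics/w4.png

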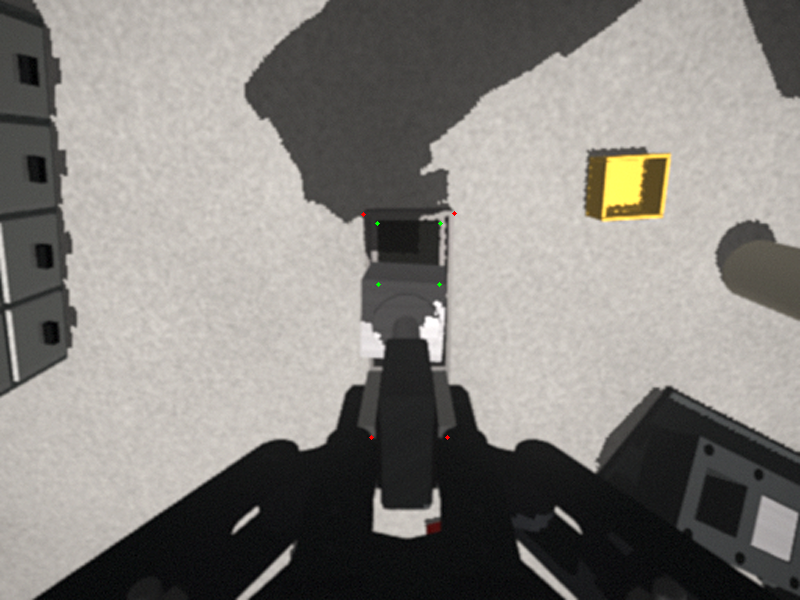

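The pad and tray edges agree with the prediction to about 3 mm, with the pad at (408,240) and the tray's near edge at row 209. I lower with a small correction.

carry_out:
  increments:
    - [[0.04, 0, 0.2, 0, 0, 0, -1], [0, 0, 0.4, 0, 0, 0, -1], [0, 0, 0.4, 0, 0, 0, -1], [0, 0, 0.4, 0, 0, 0, -1], [0, 0, 0.4, 0, 0, 0, -1]]

```text
clock: 19.85
eef_pos: [0.4314, -0.321, 0.1844]
orientation: [-0.001, -0.091, 0.996, -0.001]
contact_force: [0.5, -0.1, -7.0]
grip_width: 0.0151
finger_force: 98.5
```

carry_out:
  increments:
    - [[0, 0, 0.25, 0, 0, 0, -1], [0, 0, 0.15, 0, 0, 0, -1], [0, 0, 0.1, 0, 0, 0, -1], [0, 0, 0.1, 0, 0, 0, -1], [0, 0, 0, 0, 0, 0, -1]]

```text
clock: 20.35
eef_pos: [0.4316, -0.3213, 0.1555]
orientation: [-0.001, -0.091, 0.996, -0.001]
contact_force: [-0.5, -0.5, -5.9]
grip_width: 0.015
finger_force: 98.4
```

```bash
python3 pad.py .4307 -.32 .142 .1822
```

```text
t 20.35 p [ 0.4316 -0.3213  0.1555] x [-0.984 -0.181  0.001] y [-0.181  0.984 -0.002] z [-0.001 -0.002 -1.   ] q [-0.79  0.34 -0.22  1.01 -0.   -0.97] F [-0.5 -0.5 -5.9] M [-0.03  0.06  0.03] w 0.015 ff 98.4
shift [0.014 0.029 0.27 ] turn [-0.018 -0.012 -0.006]
```

carry_out:
  increments:
    - [[0, 0.02, 0.06, 0, 0, 0, -1], [0, 0, 0.06, 0, 0, 0, -1], [0, 0, 0.05, 0, 0, 0, -1], [0, 0, 0, 0, 0, 0, -1], [0, 0, 0, 0, 0, 0, -1]]

```text
clock: 20.85
eef_pos: [0.4316, -0.3204, 0.1473]
orientation: [-0.0, -0.091, 0.996, -0.001]
contact_force: [-0.4, -0.2, -5.9]
grip_width: 0.0151
finger_force: 98.5
```

carry_out:
  increments:
    - [[0, 0, 0.02, 0, 0, 0, -1], [0, 0, 0.02, 0, 0, 0, -1], [0, 0, 0, 0, 0, 0, -1], [0, 0, 0, 0, 0, 0, -1], [0, 0, 0, 0, 0, 0, -1]]

```text
clock: 21.35
eef_pos: [0.4315, -0.3203, 0.1454]
orientation: [-0.0, -0.091, 0.996, -0.001]
contact_force: [-0.1, -0.2, -5.5]
grip_width: 0.015
finger_force: 98.6
```

```bash
python3 pad.py .4307 -.32 .142 .1822
```

```text
t 21.35 p [ 0.4315 -0.3203  0.1454] x [-0.984 -0.181  0.001] y [-0.181  0.984 -0.002] z [-0.001 -0.002 -1.   ] q [-0.79  0.34 -0.24  0.98 -0.   -0.97] F [-0.1 -0.2 -5.5] M [ 0.18  0.08 -0.01] w 0.015 ff 98.6
shift [0.015 0.01  0.067] turn [-0.02  -0.01  -0.006]
```

carry_out:
  increments:
    - [[0, 0, 0.02, 0, 0, 0, -1], [0, 0, 0, 0, 0, 0, -1], [0, 0, 0, 0, 0, 0, -1], [0, 0, 0, 0, 0, 0, -1], [0, 0, 0, 0, 0, 0, -1]]

```text
clock: 21.85
eef_pos: [0.4316, -0.3205, 0.1444]
orientation: [-0.0, -0.091, 0.996, -0.001]
contact_force: [-0.0, -0.2, -1.3]
grip_width: 0.0148
finger_force: 99.2
```

carry_out:
  increments:
    - [[0, 0, 0.02, 0, 0, 0, -1], [0, 0, 0, 0, 0, 0, -1], [0, 0, 0, 0, 0, 0, -1], [0, 0, 0, 0, 0, 0, -1], [0, 0, 0, 0, 0, 0, -1]]

```text
clock: 22.35
eef_pos: [0.4317, -0.3206, 0.1438]
orientation: [-0.0, -0.091, 0.996, -0.002]
contact_force: [-1.4, 0.7, 5.1]
grip_width: 0.0147
finger_force: 100.3
```

```bash
python3 pad.py .4307 -.32 .142 .1822
```

```text
t 22.35 p [ 0.4317 -0.3206  0.1438] x [-0.984 -0.181  0.001] y [-0.181  0.984 -0.003] z [-0.    -0.003 -1.   ] q [-0.79  0.34 -0.25  0.98 -0.   -0.97] F [-1.4  0.7  5.1] M [0.2  0.55 0.01] w 0.0147 ff 100.3
shift [0.017 0.015 0.037] turn [-0.029 -0.006 -0.006]
```

It now rests on the pad, with the wrist force up from -6 N to +5 N. I release gradually and retreat straight up.

carry_out:
  increments:
    - [[0, 0, 0, 0, 0, 0, -0.6], [0, 0, 0, 0, 0, 0, -0.5], [0, 0, 0, 0, 0, 0, -0.3], [0, 0, 0, 0, 0, 0, 0], [0, 0, 0, 0, 0, 0, 0.2]]
  newtons: 20

```text
clock: 22.85
eef_pos: [0.4315, -0.3204, 0.1433]
orientation: [-0.0, -0.091, 0.996, -0.001]
contact_force: [-0.3, 0.7, -0.6]
grip_width: 0.0513
finger_force: 0.0
```

carry_out:
  increments:
    - [[0, 0, 0, 0, 0, 0, 0.3], [0, 0, -0.2, 0, 0, 0, 0.3], [0, 0, -0.3, 0, 0, 0, 0.3], [0, 0, -0.4, 0, 0, 0, 0.3], [0, 0, -0.4, 0, 0, 0, 0.3]]

```text
clock: 23.35
eef_pos: [0.4315, -0.3202, 0.2097]
orientation: [-0.0, -0.091, 0.996, -0.001]
contact_force: [-0.1, -1.7, -0.5]
grip_width: 0.0558
finger_force: 0.0
```

carry_out:
  increments:
    - [[0, 0, -0.4, 0, 0, 0, 0.3], [0, 0, -0.4, 0, 0, 0, 0.3], [0, 0, -0.4, 0, 0, 0, 0.3], [0, 0, 0, 0, 0, 0, 0.3], [0, 0, 0, 0, 0, 0, 0.3]]

```text
clock: 23.85
eef_pos: [0.4317, -0.3201, 0.2687]
orientation: [-0.0, -0.091, 0.996, -0.001]
contact_force: [-0.3, -0.7, 0.1]
grip_width: 0.0554
finger_force: 0.0
```

Run:
```python
from h import *
from station import vision
show(*state());A=np.zeros((600,800,3),np.uint8)
w=vision.read_camera("wrist")["img"][:,:,::-1];s=vision.read_camera("scene")["img"][:,:,::-1]
A[:300,:400]=cv2.resize(w,(400,300));A[300:,:400]=cv2.resize(s,(400,300))
A[:400,400:]=cv2.resize(s[190:320,70:200],(400,400),interpolation=cv2.INTER_CUBIC)
cv2.imwrite("pics/f.png",A)
```

```text
t 23.85 p [ 0.4317 -0.3201  0.2687] x [-0.984 -0.181  0.001] y [-0.181  0.984 -0.003] z [-0.    -0.003 -1.   ] q [-0.79  0.28  0.01  1.3  -0.   -0.97] F [-0.3 -0.7  0.1] M [-0.03  0.01 -0.04] w 0.0554 ff 0.0
```

View pics/f.png

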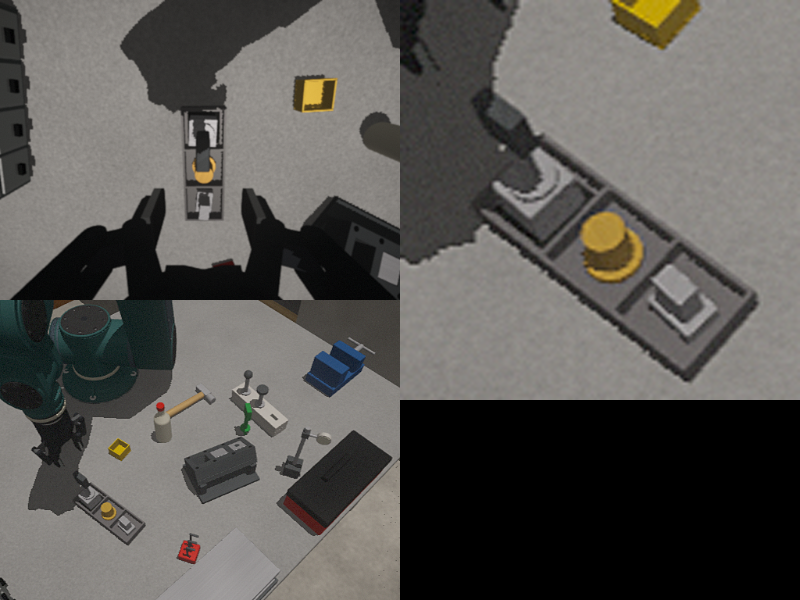

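The insert stands upright on the pad in the near bay, at (203,130) in the wrist view and (540,190) in the crop. The puller is upright in it and everything else is in place. I hand in.

```bash
python3 -c "
from station import bot
print(bot.finish_job())"
```

```text
the job is handed in; nothing more can be done
None
```

I drew the slotted insert straight out of the die with the paddle puller and stood it upright on the pad in the empty bay, puller still screwed in. In the last images everything else was where it started. I handed the job in at about 24 s; no verdict came back.

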